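# Clear the holding jig and crack open the tin

### The job

Take the short squat wooden block and scrape the loose chips out of the jig's channel, off the end of its plate, without touching them with the fingers, then put the block down on the bench clear of the jig. Stand the tin upright on the plate between the two fences, well within the plate's length, so that they keep it from turning, unscrew its cap anticlockwise and stop turning as soon as the thread lets go (well short of a right angle). Lift the cap straight off and finish while still holding it level, a finger's breadth or two above the tin's mouth; the tin stays in the jig and the other things on the bench are left alone.

Things in the scene. Friction and masses are not known exactly. Their poses are not given: they have to be found in the camera images.
- jig_seat (a point): Holding jig fixed to the bench: dark steel plate 136 x 180 x 8 mm with two pale wooden fences along its long sides, leaving a straight channel 98 mm wide, open at both ends. Point: middle of the plate's top, 8 mm above the bench. z up, y along the channel (plate ends at +-90 mm), x across it (fence faces at +-49 mm, bevelled at the top). Fence tops: 31 mm above the plate's top.
- scraper_center (a point): Scraper block: the short, squat wooden block, 45 (x) x 90 (y) x 45 (z) mm, about 0.1 kg. It lies loose on the bench on one side of the jig; with its 90 mm across the channel it just fits between the fences. Point: its centre, 22.5 mm above its underside. (The longer, flatter offcut on the bench is not it.)
- tin_center (a point): Square bare-metal tin, loose, upright on the bench on the other side of the jig; 92 x 92 mm, body 80 mm high, about 0.33 kg, with a tight round screw cap. Stood square to the channel (any of four ways) it has 3 mm to spare at each fence and can turn 4 degrees at most; on the open bench it spins with the cap. Point: centre of its body, 40 mm above its underside; x and y square to its sides.
- tin_mouth (a point): Point on the tin's axis at the top of its neck, 102.5 mm above its underside (hidden in the cap while that is on). Screwed on, the cap's lower edge is 84 mm and its top 110 mm above the tin's underside, 4 mm clear of the tin's shoulder; the tin may be lifted and carried by it. A sprung sealing disc in the neck presses the cap up against its thread with about 28 N.
- cap_center (a point): The tin's cap: round, black, ribbed, 56 mm across, 26 mm high, 40 g. Point: its centre, 13 mm above its lower edge; x lies along the tin's x when tight. Unscrews anticlockwise seen from above (under 0.5 N m): out of its short thread about 50 degrees from tight, rising 1 mm, then lifts straight off. 65 degrees is a good place to stop; not beyond 80 (a stop blocks it at 95).
- chip_0_center (a point): A loose aluminium offcut chip, about 20 x 12 x 8 mm, 12 g, lying on the jig's plate between the fences, within 45 mm of the middle along the channel. Point: its centre, 4 mm above its underside.
- chip_1_center (a point): A loose aluminium offcut chip, about 20 x 12 x 8 mm, 12 g, lying on the jig's plate between the fences, within 45 mm of the middle along the channel. Point: its centre, 4 mm above its underside.
- chip_2_center (a point): A loose aluminium offcut chip, about 20 x 12 x 8 mm, 12 g, lying on the jig's plate between the fences, within 45 mm of the middle along the channel. Point: its centre, 4 mm above its underside.
- chip_3_center (a point): A loose aluminium offcut chip, about 20 x 12 x 8 mm, 12 g, lying on the jig's plate between the fences, within 45 mm of the middle along the channel. Point: its centre, 4 mm above its underside.
- wood_block_mark (a point): Bystander: the long flat wooden offcut, 62 x 140 x 35 mm, loose on the bench, to be left alone. Point: 10 mm above the middle of its underside.
- spanner_0_mark (a point): Bystander: a spanner 186 mm long, loose on the bench, to be left alone. Point: 10 mm above the middle of its underside.
- nippers_mark (a point): Bystander: nippers with black handles, 151 mm long, loose on the bench, to be left alone. Point: 10 mm above the middle of its underside.
- tape_black_mark (a point): Bystander: a roll of black tape, 69 mm across, loose on the bench, to be left alone. Point: 10 mm above the middle of its underside.
- tin_screws_mark (a point): Bystander: a small round open tin of screws, 75 mm across, 46 mm high, loose on the bench, to be left alone. Point: 10 mm above the middle of its underside.

How it is judged:
By the outcome, as a careful person would: the job done as asked, in the order asked, and still so for the second after the job is handed in, while the arm keeps its last pose, push and grip.
It also fails if it takes over 67 s, if anything falls off the work surface, if the arm or the gripper's body presses on something with over 40 N, if the wrist force passes 120 N, or if a joint passes its speed limit or range.

### The arm

A 6-joint arm with a two-finger parallel gripper is mounted at the origin on a cart in front of the work surface, level with it; the furniture and walls round the work are solid. World frame = base frame: x ahead of the robot, y to its left, z up, the work surface at z = 0. Lengths are in m, angles in rad, forces in N, time in s.
With the tool pointing down it reaches from about 0.3 to 0.75 m from the base axis. Payload 8.5 kg.
Tool frame: the origin (TCP) lies midway between the tips of the shut fingers; the grasp point (between the pads) lies 19 mm behind it (manip.grip_depth is the distance from the TCP to the grasp point, in m); z points along the fingers, y is the line along which they close (so a half turn about z gives the same grasp; the last joint's range is limited). The gripper opens to 85 mm and grips with 20 to 120 N. Pads are 22 mm wide; open, the fingers measure 114 mm over their backs; the gripper's body (76 mm by 85 mm) begins 54 mm behind the grasp point. The pads swing forward as they close: fully open they stand 13 mm farther back than shut.
Start: joints at [1.019, 0.381, 1.297, -0, 1.464, -0.215], TCP at [0.182, 0.519, 0.231] pointing down, gripper open.
Joint ranges: [-3.11, 3.11], [-0.89, 2.33], [0.22, 2.48], [-1.42, 4.56], [0.17, 2.85], [-2.88, 2.88]. Speed limits (rad/s): [2.39, 2.39, 3.14, 3.14, 3.14, 3.14].

### API

Orientations are given as a rotation vector (axis times angle).
In Python, from station import manip gives the robot as it stands.
- The arm moves only by the tool move_arm, never from a script. Its argument "deltas" is a list that holds one entry, the list of rows, each a list of 5 numbers: the opening, from 0 (shut) to 1 (fully open), then the shift along the tool's x, y, z each as a share of 0.4 m, from -1 to 1, then the turn about the tool's z as a share of 360 degrees, from -1 to 1. In form: [[[hand, dx, dy, dz, twist], ...]]. A call has 1 to 10 rows; each row is the pose to reach, as a shift and turn from the pose commanded when the call began, along the tool's axes at that moment, turning the shorter way round; what a row does not reach only later rows make up. A row lasts 1/10 s, in which the tool goes at most 50 mm and 8.59 degrees, less where a joint would pass 70% of its speed; a pose out of reach is approached as far as the arm can. A call with a number of a shift or a turn outside -1 to 1 is refused whole. A call with a gripper value outside its range is refused whole. The fingers move at their own pace and stop on an object; "squeeze" is the grip in N (left out, the last holds). Time passes only in rows, so rows that repeat a pose let the fingers close. It gives the time, the measured TCP pose, the force, the opening and the grip force at its end, in the units of the state.
- manip.sense(): the state, without advancing time (a new reading comes with each control period).
- manip.get_image(name): name is "scene" or "top" or "wrist"; returns (picture, depth): 400x640x3 uint8, red, green, blue; 400x640 float32, m along the optical axis (not along the pixel's ray), 0 where there is no reading.
- manip.camera_model(name): a dict with "K" (3x3 intrinsics, pixels), "k1" (the pictures are not rectified: a ray, as slopes to the right and down, at radius r is drawn at 1 + k1 r^2 times it, then the intrinsics apply), "position" and "rotation" of the camera in the world. Camera axes: x right, y up, looking along -z (the intrinsics and any distortion apply to the point x, -y, -z); pixel columns grow to the right and rows downward; lengths in m; the calibration is good to about 2 mm. A picture is of the moment at which its call begins: read the wrist's pose just before it. camera_model takes no time and is no camera call; for the wrist camera it gives the pose at the moment of the call.
- manip.close_job(): hands the job in; it is judged then, once.
Trained networks look in the newest picture that a camera, given by its name, has taken for a name from the list of things; names that differ only in an ending like _2 or _b are one class to them, and where a whole thing is asked for, a point or a joint stands for the part that bears it (a point fixed in the world has none). Each returns a list of dicts, best first, with "p" (0 to 1); they miss things now and then, are a little off and sometimes report something else, mostly with a low value. They report only what shows in the picture. A call takes as long as a camera call.
- manip.boxes_of(camera, label): "rect" ([left, top, width, height] as shares, 0 to 1, of the picture: columns of its width, rows of its height, round what is visible of it).
The state is a dict: "time": time; "joint_positions": joint angles; "joint_vel": joint speeds; "effort": joint torques, N m; "tool_pos": TCP position; "tcp_rot": TCP orientation; "force": force on the tool from outside, world axes, zero at the start; "ft_torque": the same for the moment, N m; "gripper_width": finger opening in m; "grasp_force": force on a finger pad.
Only numpy, scipy, OpenCV 4.12 (cv2) and the standard library are available. Lean on these libraries where they do the work, as an engineer would, in place of code of your own. Each camera call takes 0.05 s, during which the arm holds its last target. There are 200 camera calls.

## Working session

There is one attempt and no reset: what is moved stays moved. The work goes in short steps, Python scripts to look and compute and a tool call to move; the robot and the scene stay as the last step left them, time stands still between calls to the robot, and variables do not carry over. Pictures are saved under pics/ and viewed, at most 10 in all, crops included, and the job is handed in when it is done.

Besides the shell and the picture viewer there is one more tool, called after "Call:" as name([rows], argument=value, ...), one row to a line, values as JSON. move_arm: Moves the arm, as the interface text tells. Its arguments: {"type":"object","properties":{"deltas":{"type":"array","items":{"type":"array","items":{"type":"array","items":{"type":"number","minimum":-1,"maximum":1}}}},"squeeze":{"type":"number"}},"required":["deltas"]}

```bash
mkdir -p pics; ls
cat > h.py <<'E'
import numpy as np, cv2
from station import manip
from scipy.spatial.transform import Rotation as R
def cam(n):
    m=manip.camera_model(n); return np.array(m["K"]),m["k1"],np.array(m["position"]),np.array(m["rotation"])
def world(n,uv,d,m=None):
    K,k1,p,r=m or cam(n)
    uv=np.atleast_2d(uv).astype(float); d=np.atleast_1d(d)
    s=cv2.undistortPoints(uv[:,None,:],K,np.array([k1,0,0,0,0.]))[:,0]
    c=np.c_[s[:,0]*d,-s[:,1]*d,-d]
    return c@r.T+p
def rays(n,uv,m=None):
    a=world(n,uv,np.ones(len(np.atleast_2d(uv))),m); p=(m or cam(n))[2]; return p,a-p
def onplane(n,uv,z,m=None):
    p,d=rays(n,uv,m); return p+d*((z-p[2])/d[:,2])[:,None]
def cloud(n,depth,m=None):
    v,u=np.mgrid[0:400,0:640]; return world(n,np.c_[u.ravel(),v.ravel()],depth.ravel(),m).reshape(400,640,3)
def save(im,f): cv2.imwrite(f,im[:,:,::-1])
E
python3 - <<'E'
from h import *
s=manip.sense(); print(s)
for n in("scene","top"):
    im,d=manip.get_image(n); save(im,f"pics/{n}0.png"); np.savez(f"{n}0.npz",im=im,d=d)
    print(n,cam(n)[2],(d>0).mean())
    for l in ["jig_seat","scraper_center","tin_center","cap_center","chip_0_center","wood_block_mark","spanner_0_mark","nippers_mark","tape_black_mark","tin_screws_mark"]:
        for b in manip.boxes_of(n,l)[:5]:
            if b["p"]<.3: continue
            x,y,w,h=np.array(b["rect"])*[640,400,640,400]
            u=[x+w/2,y+h/2]; dd=d[int(u[1]),int(u[0])]
            print(l,round(b["p"],2),np.round([x,y,w,h]),np.round(world(n,u,dd)[0],3))
E
```

```text
pics
{'time': 0.0, 'joint_positions': array([ 1.01872150e+00,  3.81216460e-01,  1.29824714e+00, -1.47722106e-05,
        1.46358682e+00, -2.15299174e-01]), 'joint_vel': array([-6.74486526e-05,  7.43009001e-04,  6.77243176e-04, -6.39493001e-04,
       -1.95276997e-04,  2.91793862e-04]), 'effort': array([-8.14433570e-04, -4.48449254e+01, -2.31284952e+01, -1.72109285e-04,
        4.73792752e-03,  5.27933332e-05]), 'tool_pos': array([0.1815982 , 0.51885461, 0.23070538]), 'tcp_rot': array([-5.26417794e-01, -3.09663386e+00,  2.13162875e-03]), 'force': array([ 0.59209355,  0.3814069 , -0.14494387]), 'ft_torque': array([-0.00674181,  0.02582772, -0.01297923]), 'grasp_force': 0.0, 'gripper_width': 0.0854795456013691}
scene [-0.50777198  0.62453901  1.40027556] 0.99609765625
jig_seat 0.9 [320. 188.  45.  25.] 1.54
scraper_center 0.77 [402. 176.  23.  26.] 3.519
tin_center 0.48 [267. 232.  32.  16.] 2.914
cap_center 0.58 [277. 234.  10.  10.] 2.929
wood_block_mark 0.88 [352. 156.  32.  27.] 3.541
spanner_0_mark 0.58 [310. 178.  36.  22.] -0.508
nippers_mark 0.62 [266. 214.  39.  19.] 3.27
tape_black_mark 0.36 [205. 246.  19.   5.] 3.021
tin_screws_mark 0.53 [212. 279.  19.  10.] 2.95
top [ 0.40737657 -0.0561264   1.3299736 ] 0.9959921875
jig_seat 0.66 [330. 199.  70.  55.] 2.512
scraper_center 0.97 [447. 233.  34.  20.] 2.475
scraper_center 0.32 [406. 162.  52.  35.] 2.507
tin_center 0.95 [236. 232.  38.  39.] 2.31
cap_center 0.8 [239. 243.  23.  19.] 0.407
wood_block_mark 0.77 [404. 165.  53.  31.] 2.504
spanner_0_mark 0.69 [336. 167.  63.  25.] 2.54
nippers_mark 0.68 [268. 182.  31.  47.] 2.513
tape_black_mark 0.9 [179. 190.  25.  25.] 2.487
tin_screws_mark 0.81 [163. 241.  27.  26.] 2.422
```

```bash
sed -i 's/np.array(m\["rotation"\])$/R.from_rotvec(m["rotation"]).as_matrix()/' h.py
python3 - <<'E'
from h import *
print(manip.camera_model("top"))
z=np.load("top0.npz"); im=z["im"]; save(cv2.resize(im[140:300,140:500],None,fx=2.2,fy=2.2,interpolation=cv2.INTER_CUBIC),"pics/topc.png")
b={"jig":[330,199,70,55],"scr":[447,233,34,20],"tin":[236,232,38,39],"cap":[239,243,23,19],"wood":[404,165,53,31],"span":[336,167,63,25],"nip":[268,182,31,47],"tape":[179,190,25,25],"screws":[163,241,27,26]}
for k,(x,y,w,h) in b.items():
    u=[x+w/2,y+h/2]; print(k,np.round(world("top",u,z["d"][int(u[1]),int(u[0])])[0],3))
P=cloud("top",z["d"]); print(np.median(P[150:170,470:490,2]))
E
```

```text
{'K': array([[452.64578789,   0.        , 316.55650552],
       [  0.        , 452.64578789, 206.42814337],
       [  0.        ,   0.        ,   1.        ]]), 'k1': -0.02866205298416046, 'position': array([ 0.40737657, -0.0561264 ,  1.3299736 ]), 'rotation': array([ 0.13934178, -0.10078912, -1.56648556])}
jig [ 0.552 -0.166  0.006]
scr [ 0.501 -0.441  0.044]
tin [0.473 0.14  0.109]
cap [ 0.407 -0.056  1.33 ]
wood [ 0.683 -0.355  0.035]
span [ 0.693 -0.175  0.002]
nip [ 0.616  0.076 -0.004]
tape [ 0.625  0.354 -0.004]
screws [0.469 0.383 0.023]
-0.00021509610165104665
```

View pics/topc.png

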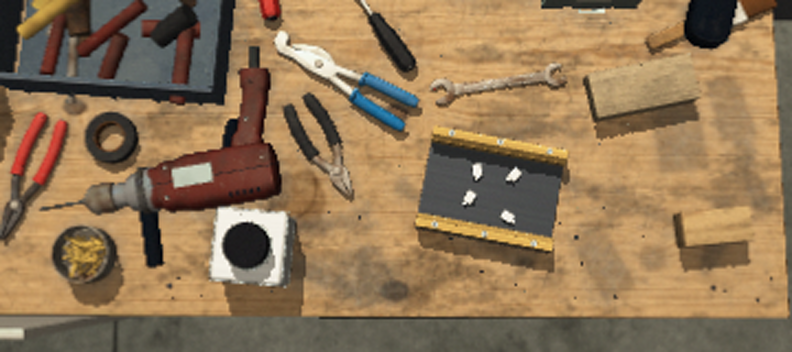

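```bash
cat >> h.py <<'E'
def go(pos=None,closing=None,alt=0):
    """numbers for a move to tcp pos with the closing line at angle `closing` deg (mod 180)"""
    s=manip.sense(); T=R.from_rotvec(s["tcp_rot"]).as_matrix(); p=s["tool_pos"]
    d=T.T@((p if pos is None else np.array(pos))-p)/0.4
    y=np.degrees(np.arctan2(T[1,1],T[0,1])); tw=0
    if closing is not None:
        tw=-((closing-y+90)%180-90)   # tool z is down: +twist is clockwise from above
        if alt: tw-=np.sign(tw)*180
    print("t %.1f tcp"%s["time"],np.round(p,4),"closing %.2f j6 %.2f"%(y,s["joint_positions"][5]),"-> d",np.round(d,4),"twist %.4f"%(tw/360))
E
python3 - <<'E'
from h import *
s=manip.sense(); T=R.from_rotvec(s["tcp_rot"]).as_matrix(); K,k1,p,r=cam("wrist")
print(np.round(T,3)); print("cam in tool",np.round(T.T@(p-s["tool_pos"]),4)); print(np.round(T.T@r,3),K)
print(s["joint_positions"])
go([.5,-.40,.30],0); go([.53,-.20,.35],0);
E
```

```text
[[-0.944  0.33  -0.   ]
 [ 0.33   0.944  0.   ]
 [ 0.    -0.    -1.   ]]
cam in tool [ 0.0752  0.0002 -0.1415]
[[ 0.     0.955  0.298]
 [ 1.    -0.    -0.   ]
 [-0.     0.298 -0.955]] [[292.64038988   0.         318.51120016]
 [  0.         292.64038988 199.24562551]
 [  0.           0.           1.        ]]
[ 1.01866198e+00  3.80603989e-01  1.29738858e+00  3.99929981e-06
  1.46360128e+00 -2.15337012e-01]
t 1.1 tcp [0.1818 0.5191 0.2313] closing 70.70 j6 -0.22 -> d [-1.5102 -1.9057 -0.1717] twist 0.1964
t 1.1 tcp [0.1818 0.5191 0.2313] closing 70.70 j6 -0.22 -> d [-1.4157 -1.409  -0.2967] twist 0.1964
```

Run:
```python
from h import *
go([.41,.14,.33])
```

```text
t 1.1 tcp [0.1818 0.5191 0.2313] closing 70.70 j6 -0.22 -> d [-0.8517 -0.7059 -0.2467] twist 0.0000
```

Call:
move_arm([
  [[1,-0.85,-0.705,-0.247,0],[1,-0.85,-0.705,-0.247,0],[1,-0.85,-0.705,-0.247,0],[1,-0.85,-0.705,-0.247,0],[1,-0.85,-0.705,-0.247,0],[1,-0.85,-0.705,-0.247,0],[1,-0.85,-0.705,-0.247,0],[1,-0.85,-0.705,-0.247,0],[1,-0.85,-0.705,-0.247,0],[1,-0.85,-0.705,-0.247,0]],
])

```text
time: 2.1
tool_pos: [0.4121, 0.1366, 0.3309]
tcp_rot: [0.536, 3.093, -0.001]
force: [-0.6, 0.4, 0.6]
gripper_width: 0.0856
grasp_force: 0.0
```

```bash
cat >> h.py <<'E'
def snap(f,labels=()):
    m=cam("wrist"); im,d=manip.get_image("wrist"); save(im,f"pics/{f}.png")
    np.savez(f+".npz",im=im,d=d,K=m[0],k1=m[1],p=m[2],r=m[3])
    for l in labels:
        for b in manip.boxes_of("wrist",l)[:5]:
            if b["p"]<.3: continue
            x,y,w,h=np.array(b["rect"])*[640,400,640,400]; u=[x+w/2,y+h/2]
            print(l,round(b["p"],2),np.round([x,y,w,h]),np.round(world("wrist",u,d[int(u[1]),int(u[0])],m)[0],4))
    return im,d,m
def load(f):
    z=np.load(f+".npz"); return z["im"],z["d"],(z["K"],float(z["k1"]),z["p"],z["r"])
def rect(P):
    (c,s,a)=cv2.minAreaRect((P*1000).astype(np.float32)); return np.round(c,1),np.round(s,1),round(a,2)
E
python3 - <<'E'
from h import *
manip.get_image("wrist")
im,d,m=snap("w1",["tin_center","cap_center"])
P=cloud("wrist",d,m)
for lo,hi in((.072,.09),(.1,.125)):
    k=(P[...,2]>lo)&(P[...,2]<hi)&(abs(P[...,0]-.475)<.08)&(abs(P[...,1]-.14)<.08)&(d>0)
    q=P[k]; print(len(q),np.median(q[:,2]),rect(q[:,:2]))
go([.53,-.20,.38],-90); go([.53,-.20,.38],0); go([.53,-.13,.34],90)
E
```

```text
tin_center 0.96 [301. 154.  80.  87.] [0.4552 0.1544 0.1099]
cap_center 0.65 [324. 186.  43.  43.] [0.4688 0.1555 0.1104]
2908 0.07860392788285028 (array([490.4, 161.4]), array([117.5, 129.2]), 89.73)
1399 0.10991639986336954 (array([474.6, 152.3]), array([55.8, 55.8]), 55.85)
t 2.3 tcp [0.4089 0.1413 0.3299] closing 70.75 j6 -1.18 -> d [-0.5671 -0.7056 -0.1257] twist -0.0535
t 2.3 tcp [0.4089 0.1413 0.3299] closing 70.75 j6 -1.18 -> d [-0.5671 -0.7056 -0.1257] twist 0.1965
t 2.3 tcp [0.4089 0.1413 0.3299] closing 70.75 j6 -1.18 -> d [-0.5095 -0.5404 -0.0256] twist -0.0535
```

View pics/w1.png

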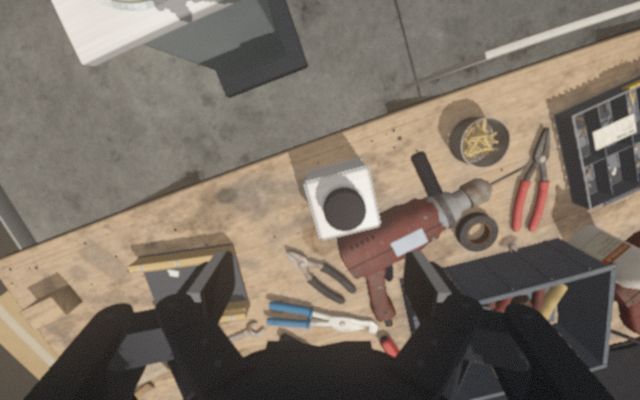

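Run:
```python
from h import *
go([.55,-.11,.25],0)
```

```text
t 2.3 tcp [0.4089 0.1413 0.3299] closing 70.75 j6 -1.18 -> d [-0.5404 -0.4767  0.1994] twist 0.1965
```

Call:
move_arm([
  [[1,-0.54,-0.477,0.2,0.1965],[1,-0.54,-0.477,0.2,0.1965],[1,-0.54,-0.477,0.2,0.1965],[1,-0.54,-0.477,0.2,0.1965],[1,-0.54,-0.477,0.2,0.1965],[1,-0.54,-0.477,0.2,0.1965],[1,-0.54,-0.477,0.2,0.1965],[1,-0.54,-0.477,0.2,0.1965],[1,-0.54,-0.477,0.2,0.1965],[1,-0.54,-0.477,0.2,0.1965]],
])

```text
time: 3.3
tool_pos: [0.5503, -0.1091, 0.2499]
tcp_rot: [-2.219, -2.223, 0.0]
force: [-1.5, 0.3, -0.5]
gripper_width: 0.0852
grasp_force: 0.0
```

Run:
```python
from h import *
manip.get_image("wrist")
im,d,m=snap("w2",["jig_seat","chip_0_center"])
go([.50,-.37,.20],0)
```

```text
jig_seat 0.9 [263. 128. 129. 154.] [ 0.5636 -0.1607  0.0067]
chip_0_center 0.7 [288. 212.  12.  14.] [ 0.5183 -0.1795  0.0149]
t 3.5 tcp [ 0.5503 -0.11    0.2502] closing 0.09 j6 -0.41 -> d [-0.6498 -0.1267  0.1253] twist 0.0002
```

View pics/w2.png

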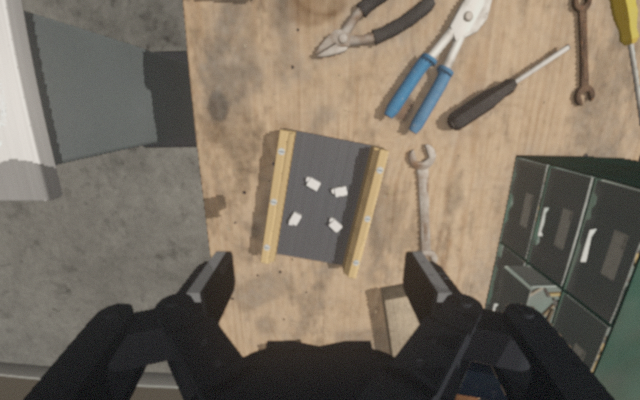

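Run:
```python
from h import *
im,d,m=load("w2"); P=cloud("wrist",d,m)
near=(abs(P[...,0]-.55)<.12)&(abs(P[...,1]+.165)<.13)&(d>0)
k=near&(P[...,2]>.032)&(P[...,2]<.045)
lab=cv2.connectedComponentsWithStats(k.astype(np.uint8))
for i in range(1,lab[0]):
    if lab[2][i,4]>150:
        q=P[lab[1]==i]; print("fence",len(q),np.median(q[:,2]),rect(q[:,:2]))
g=im.astype(int); pl=near&(g.max(2)<90)&(P[...,2]<.02)
n,l,st,_=cv2.connectedComponentsWithStats(pl.astype(np.uint8)); i=1+st[1:,4].argmax()
q=P[l==i]; print("plate",len(q),np.median(q[:,2]),rect(q[:,:2]))
ch=near&(g.min(2)>170)&(P[...,2]<.03)
n,l,st,c=cv2.connectedComponentsWithStats(ch.astype(np.uint8))
for i in range(1,n):
    if st[i,4]>30: print("chip",np.round(np.median(P[l==i],0),4))
```

```text
fence 1760 0.03768517346129002 (array([ 496.9, -146.4]), array([178.7,  17.8]), 79.25)
fence 1729 0.0376672752571629 (array([ 611.6, -168.2]), array([179.2,  17.7]), 79.18)
plate 1324 0.0070921543625555306 (array([ 594.6, -166.3]), array([175.2,  16.4]), 79.31)
chip [ 0.544  -0.1282  0.0148]
chip [ 0.5801 -0.1391  0.015 ]
chip [ 0.519  -0.179   0.0148]
chip [ 0.5743 -0.1884  0.0146]
```

Call:
move_arm([
  [[1,-0.65,-0.127,0.125,0],[1,-0.65,-0.127,0.125,0],[1,-0.65,-0.127,0.125,0],[1,-0.65,-0.127,0.125,0],[1,-0.65,-0.127,0.125,0],[1,-0.65,-0.127,0.125,0],[1,-0.65,-0.127,0.125,0]],
])

```text
time: 4.2
tool_pos: [0.4984, -0.3728, 0.199]
tcp_rot: [-2.224, -2.217, 0.0]
force: [0.4, -0.4, 0.2]
gripper_width: 0.0853
grasp_force: 0.0
```

Run:
```python
from h import *
manip.get_image("wrist")
im,d,m=snap("w3",["scraper_center"]); P=cloud("wrist",d,m)
k=(abs(P[...,0]-.5)<.09)&(abs(P[...,1]+.445)<.09)&(d>0)&(P[...,2]>.037)&(P[...,2]<.06)
q=P[k]; print(len(q),np.median(q[:,2]),rect(q[:,:2]))
```

```text
scraper_center 0.65 [299. 199.  49.  86.] [ 0.5058 -0.437   0.0449]
2897 0.043906554860459024 (array([ 504.4, -445.7]), array([45.1, 89.8]), 5.74)
```

Run:
```python
from h import *
go([.5044,-.4457,.018],5.74)
```

```text
t 4.3 tcp [ 0.4998 -0.3696  0.2006] closing 0.05 j6 -0.83 -> d [-0.1904  0.0111  0.4565] twist -0.0158
```

Call:
move_arm([
  [[1,-0.19,0.011,0.05,-0.0158],[1,-0.19,0.011,0.1,-0.0158],[1,-0.19,0.011,0.22,-0.0158],[1,-0.19,0.011,0.33,-0.0158],[1,-0.19,0.011,0.42,-0.0158],[1,-0.19,0.011,0.456,-0.0158],[1,-0.19,0.011,0.456,-0.0158],[0,-0.19,0.011,0.456,-0.0158],[0,-0.19,0.011,0.456,-0.0158],[0,-0.19,0.011,0.456,-0.0158]],
], squeeze=60)

```text
time: 5.35
tool_pos: [0.5043, -0.4474, 0.0197]
tcp_rot: [2.107, 2.326, -0.001]
force: [1.6, 6.7, 58.1]
gripper_width: 0.0441
grasp_force: 50.4
```

Call:
move_arm([
  [[0,0,0,0,0],[0,0,0,0,0],[0,0,0,0,0]],
])

```text
time: 5.65
tool_pos: [0.5044, -0.4475, 0.0199]
tcp_rot: [2.107, 2.326, -0.001]
force: [0.7, 0.7, 6.7]
gripper_width: 0.0443
grasp_force: 63.1
```

Run:
```python
from h import *
u=np.array([np.cos(np.radians(79.24)),np.sin(np.radians(79.24))]); c=np.array([.5542,-.1573])
for s in(-.125,.10): print(s,c+u*s)
go([*(c-u*.125),.085],79.24); go([*(c-u*.125),.085],79.24,1)
```

```text
-0.125 [ 0.53086306 -0.28010223]
0.1 [ 0.57286955 -0.05905822]
t 5.7 tcp [ 0.5044 -0.4475  0.0199] closing 5.66 j6 -1.00 -> d [ 0.4095  0.1075 -0.1637] twist -0.2044
t 5.7 tcp [ 0.5044 -0.4475  0.0199] closing 5.66 j6 -1.00 -> d [ 0.4095  0.1075 -0.1637] twist 0.2956
```

Call:
move_arm([
  [[0,0,0,-0.1,0],[0,0,0,-0.18,0],[0,0.39,0.1,-0.18,-0.2044],[0,0.39,0.1,-0.18,-0.2044],[0,0.39,0.1,-0.18,-0.2044],[0,0.39,0.1,-0.18,-0.2044],[0,0.39,0.1,-0.18,-0.2044],[0,0.39,0.1,-0.18,-0.2044],[0,0.39,0.1,-0.18,-0.2044],[0,0.39,0.1,-0.18,-0.2044]],
])

```text
time: 6.65
tool_pos: [0.5282, -0.2877, 0.0905]
tcp_rot: [0.416, 3.113, -0.001]
force: [-0.7, -0.7, -2.2]
gripper_width: 0.044
grasp_force: 62.0
```

Call:
move_arm([
  [[0,0,0,0,-0.01],[0,0,0,0,0]],
])

```text
time: 6.85
tool_pos: [0.5282, -0.2878, 0.0905]
tcp_rot: [0.424, 3.112, -0.001]
force: [0.6, 0.5, -0.8]
gripper_width: 0.0438
grasp_force: 62.1
```

Run:
```python
from h import *
manip.get_image("wrist")
im,d,m=snap("w4"); P=cloud("wrist",d,m)
near=(abs(P[...,0]-.55)<.12)&(abs(P[...,1]+.165)<.13)&(d>0)
k=near&(P[...,2]>.032)&(P[...,2]<.045)
n,l,st,_=cv2.connectedComponentsWithStats(k.astype(np.uint8))
for i in range(1,n):
    if st[i,4]>150: q=P[l==i]; print("fence",len(q),np.median(q[:,2]),rect(q[:,:2]))
s=manip.sense(); t=s["tool_pos"]; print(s["force"],s["grasp_force"])
k=(abs(P[...,0]-t[0])<.09)&(abs(P[...,1]-t[1])<.06)&(d>0)&(abs(P[...,2]-t[2]-.025)<.006)
n,l,st,_=cv2.connectedComponentsWithStats(k.astype(np.uint8))
for i in range(1,n):
    if st[i,4]>100: q=P[l==i]; print("blk",len(q),np.median(q[:,2]),rect(q[:,:2]),st[i])
go()
```

```text
fence 6312 0.03776993567665818 (array([ 496.4, -146.9]), array([180.2,  17.6]), 79.36)
fence 4127 0.03756433633483888 (array([ 612.6, -160.8]), array([164.2,  18. ]), 79.21)
[ 0.08499328  0.31029781 -1.87959727] 62.06133484840393
blk 16618 0.11456164141188466 (array([ 525.5, -286.8]), array([71.7, 85.6]), 74.29) [  238   181   163   165 16618]
t 7.0 tcp [ 0.5282 -0.2878  0.0904] closing 74.36 j6 -1.99 -> d [0. 0. 0.] twist 0.0000
```

View pics/w4.png

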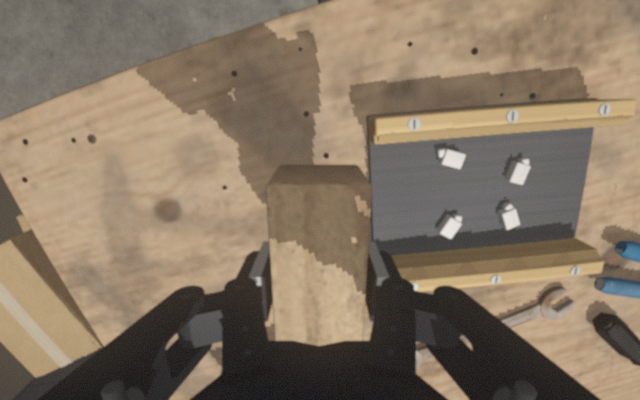

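Run:
```python
from h import *
im,d,m=load("w4"); P=cloud("wrist",d,m); s=manip.sense()
T=R.from_rotvec(s["tcp_rot"]).as_matrix(); L=(P-s["tool_pos"])@T
k=(abs(L[...,1])<.015)&(abs(P[...,2]-.1145)<.003)&(d>0)&(abs(L[...,0])<.08)
x=L[...,0][k]; print("block end",np.percentile(x,[90,99,99.8,100]),np.median(P[...,2][k]))
a=np.radians(79.3); u=np.array([np.cos(a),np.sin(a)]); n=np.array([u[1],-u[0]])
off=np.percentile(x,99.8)-.045; print("block offset in tool x",off)
c=np.array([.5542,-.1573])
for q in(-.125,.11): print(q,c+u*q+n*off)
go([*(c-u*.125+n*off),.0295],79.3)
```

```text
block end [0.03964025 0.04504914 0.04540038 0.04558864] 0.11457183607323382
block offset in tool x 0.00040037625620101963
-0.125 [ 0.53138509 -0.28020094]
0.11 [ 0.57501674 -0.04928693]
t 7.0 tcp [ 0.5282 -0.2878  0.0904] closing 74.36 j6 -1.99 -> d [-0.0025  0.0205  0.1523] twist -0.0137
```

Call:
move_arm([
  [[0,-0.003,0.02,0.0,-0.0137],[0,-0.003,0.02,0.04,-0.0137],[0,-0.003,0.02,0.09,-0.0137],[0,-0.003,0.02,0.13,-0.0137],[0,-0.003,0.02,0.1525,-0.0137],[0,-0.003,0.02,0.1525,-0.0137],[0,-0.003,0.02,0.1525,-0.0137]],
])

```text
time: 7.65
tool_pos: [0.5317, -0.2806, 0.0294]
tcp_rot: [0.291, 3.127, -0.001]
force: [0.2, -0.2, -0.7]
gripper_width: 0.0439
grasp_force: 62.1
```

Run:
```python
from h import *
go([.5750,-.0493,.0295],79.3); print(manip.sense()["force"])
```

```text
t 7.7 tcp [ 0.5317 -0.2806  0.0294] closing 79.36 j6 -2.07 -> d [ 3.000e-04  5.882e-01 -5.000e-04] twist 0.0002
[ 0.19361826 -0.19214471 -0.66299433]
```

Call:
move_arm([
  [[0,0,0.03,0,0],[0,0,0.06,0,0],[0,0,0.09,0,0],[0,0,0.12,0,0],[0,0,0.15,0,0],[0,0,0.18,0,0],[0,0,0.21,0,0],[0,0,0.24,0,0],[0,0,0.27,0,0],[0,0,0.3,0,0]],
])

```text
time: 8.65
tool_pos: [0.5538, -0.1614, 0.0287]
tcp_rot: [0.292, 3.128, -0.0]
force: [-0.7, -0.4, -0.6]
gripper_width: 0.0438
grasp_force: 62.1
```

Call:
move_arm([
  [[0,0,0.03,0,0],[0,0,0.06,0,0],[0,0,0.09,0,0],[0,0,0.12,0,0],[0,0,0.15,0,0],[0,0,0.18,0,0],[0,0,0.21,0,0],[0,0,0.24,0,0],[0,0,0.27,0,0],[0,0,0.29,0,0]],
])

```text
time: 9.65
tool_pos: [0.5752, -0.0472, 0.0287]
tcp_rot: [-0.291, -3.128, -0.0]
force: [-0.1, -0.6, -0.8]
gripper_width: 0.0438
grasp_force: 62.1
```

Run:
```python
from h import *
im,d,m=snap("w5",["chip_0_center"])
go(); print(manip.sense()["force"])
```

```text
t 9.8 tcp [ 0.5752 -0.0473  0.0287] closing 79.41 j6 -1.67 -> d [0. 0. 0.] twist 0.0000
[-0.47836554 -0.32685971  0.34406381]
```

View pics/w5.png

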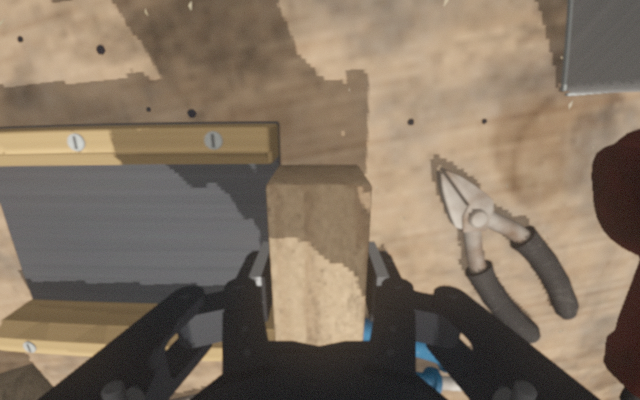

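Call:
move_arm([
  [[0,0,0,-0.1,0],[0,0,0,-0.2,0],[0,0,0,-0.3,0],[0,0,-0.12,-0.3,0],[0,0,-0.24,-0.3,0],[0,0,-0.24,-0.3,0],[0,0,-0.24,-0.3,0]],
])

```text
time: 10.45
tool_pos: [0.5569, -0.1438, 0.1486]
tcp_rot: [-0.296, -3.127, -0.0]
force: [0.5, 0.2, -1.9]
gripper_width: 0.0441
grasp_force: 62.1
```

Run:
```python
from h import *
im,d,m=snap("w6",["chip_0_center"]); P=cloud("wrist",d,m); g=im.astype(int)
near=(abs(P[...,0]-.56)<.15)&(abs(P[...,1]+.1)<.2)&(d>0)
ch=near&(g.min(2)>150)&(P[...,2]<.03)
n,l,st,c=cv2.connectedComponentsWithStats(ch.astype(np.uint8))
a=np.radians(79.3); u=np.array([np.cos(a),np.sin(a)]); nn=np.array([u[1],-u[0]]); c=np.array([.5542,-.1573])
for i in range(1,n):
    if st[i,4]>20:
        q=P[l==i]; e=(q[:,:2]-c)@u; print("chip",np.round(np.median(q,0),4),st[i,4],"s",e.min(),e.max(),"lat",(np.median((q[:,:2]-c)@nn)))
go([.53,-.37,.105]);
```

```text
chip_0_center 0.76 [401. 147.  21.  23.] [ 0.5461 -0.0492  0.0071]
chip_0_center 0.41 [ 89. 302.  89.  47.] [ 0.5351 -0.1985  0.2175]
chip [ 0.5458 -0.0483  0.0067] 234 s 0.09670643249376884 0.11824101952312395 lat -0.028677723201783144
chip [0.5696 0.0343 0.0096] 109 s 0.18449946687514895 0.1966241816944711 lat -0.020499405209365006
chip [ 0.5648 -0.0519  0.0067] 225 s 0.09672236916101927 0.11936621266223241 lat -0.009240602135406863
chip [ 0.6035 -0.016   0.0068] 402 s 0.1358164840904917 0.1650361163149832 lat 0.02193618619969377
chip [0.6993 0.0463 0.0123] 209 s 0.20545817665368413 0.2518926774145289 lat 0.10498867837690413
chip [0.7086 0.0259 0.0132] 26 s 0.20321217283074558 0.21683952113086047 lat 0.117263390515666
t 10.6 tcp [ 0.5573 -0.1422  0.1486] closing 79.35 j6 -1.84 -> d [-0.0383 -0.5723  0.1087] twist 0.0000
```

View pics/w6.png

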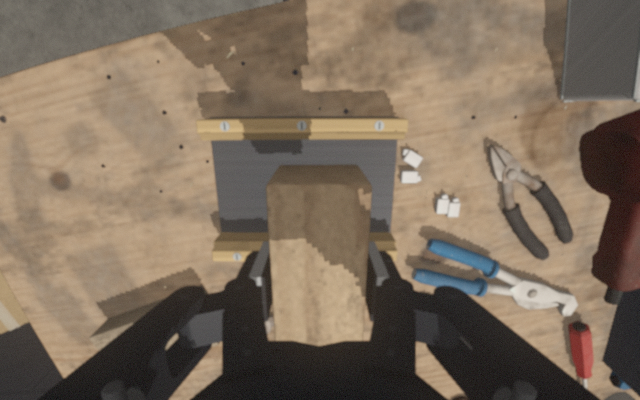

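Call:
move_arm([
  [[0,-0.038,-0.12,0,0],[0,-0.038,-0.24,0,0],[0,-0.038,-0.36,0,0],[0,-0.038,-0.48,0,0],[0,-0.038,-0.572,0,0],[0,-0.038,-0.572,0.09,0],[0,-0.038,-0.572,0.18,0],[0,-0.038,-0.572,0.26,0],[0,-0.038,-0.572,0.305,0],[0,-0.038,-0.572,0.319,0]],
])

```text
time: 11.55
tool_pos: [0.5294, -0.3682, 0.0199]
tcp_rot: [-0.289, -3.124, -0.005]
force: [-11.7, 7.6, 25.1]
gripper_width: 0.0442
grasp_force: 65.2
```

Call:
move_arm([
  [[0,0,0,0,0],[0,0,0,0.002,0],[0.2,0,0,0.002,0],[0.8,0,0,0.002,0],[1,0,0,0.002,0],[1,0,0,0.002,0],[1,0,0,0.002,0]],
])

```text
time: 12.25
tool_pos: [0.5299, -0.3705, 0.0204]
tcp_rot: [0.292, 3.128, -0.0]
force: [-0.3, -0.2, -0.1]
gripper_width: 0.0854
grasp_force: 0.0
```

Run:
```python
from h import *
s=manip.sense(); print(s["force"],s["gripper_width"],s["tool_pos"])
go([.42,.10,.25],79.3)
```

```text
[-0.27769474 -0.21100541 -0.06031367] 0.0854431620591066 [ 0.52994081 -0.37046701  0.02042939]
t 12.2 tcp [ 0.5299 -0.3705  0.0204] closing 79.33 j6 -2.18 -> d [ 0.4877  1.1049 -0.5742] twist 0.0001
```

Call:
move_arm([
  [[1,0,0,-0.1,0],[1,0,0,-0.22,0],[1,0,0,-0.34,0],[1,0.06,0.1,-0.4,0.02],[1,0.1,0.2,-0.46,0.04],[1,0.14,0.3,-0.5,0.06],[1,0.2,0.42,-0.55,0.09],[1,0.24,0.54,-0.57,0.11],[1,0.28,0.66,-0.57,0.13],[1,0.32,0.75,-0.57,0.15]],
])

```text
time: 13.25
tool_pos: [0.4593, -0.0508, 0.2489]
tcp_rot: [1.688, 2.648, 0.001]
force: [0.4, 0.2, -0.2]
gripper_width: 0.0851
grasp_force: 0.0
```

Run:
```python
from h import *
go([.46,.16,.25],0)
```

```text
t 13.2 tcp [ 0.4593 -0.0508  0.2489] closing 24.98 j6 -0.80 -> d [ 0.4768  0.2241 -0.003 ] twist 0.0694
```

Call:
move_arm([
  [[1,0.477,0.224,0,0.0694],[1,0.477,0.224,0,0.0694],[1,0.477,0.224,0,0.0694],[1,0.477,0.224,0,0.0694],[1,0.477,0.224,0,0.0694],[1,0.477,0.224,0,0.0694],[1,0.477,0.224,0,0.0694],[1,0.477,0.224,0,0.0694]],
])

```text
time: 14.05
tool_pos: [0.4591, 0.1576, 0.2483]
tcp_rot: [2.215, 2.227, -0.0]
force: [-0.1, -0.3, 0.2]
gripper_width: 0.0852
grasp_force: 0.0
```

Run:
```python
from h import *
im,d,m=snap("w7",["tin_center","cap_center"]); P=cloud("wrist",d,m)
near=(abs(P[...,0]-.47)<.11)&(abs(P[...,1]-.15)<.11)&(d>0)
k=near&(P[...,2]>.1)&(P[...,2]<.125); q=P[k]; print("cap",len(q),np.median(q[:,2]),rect(q[:,:2]),cv2.minEnclosingCircle((q[:,:2]*1000).astype(np.float32)))
k=near&(P[...,2]>.074)&(P[...,2]<.085)
n,l,st,_=cv2.connectedComponentsWithStats(k.astype(np.uint8))
for i in range(1,n):
    if st[i,4]>100: q=P[l==i]; print("shoulder",len(q),np.median(q[:,2]),rect(q[:,:2]))
far=(abs(P[...,0]-.47)<.11)&(abs(P[...,1]-.15)<.15)&(d>0)
q=P[far&(abs(P[...,0]-.474)+abs(P[...,1]-.152)>.14)]; print("drill max z",np.percentile(q[:,2],99.5))
go()
```

```text
tin_center 0.93 [288. 131.  92.  94.] [0.4757 0.1671 0.1081]
cap_center 0.69 [308. 160.  57.  58.] [0.4779 0.1564 0.1102]
cap_center 0.54 [286. 133.  95.  95.] [0.475  0.1655 0.1102]
cap 2427 0.10979134614539177 (array([475.4, 153.1]), array([55.8, 56.6]), 66.8) ((475.1422119140625, 152.3740692138672), 28.78561782836914)
shoulder 2453 0.0754299798285723 (array([561.4, 190.1]), array([ 37.3, 138.9]), 0.41)
shoulder 4346 0.07862050954220476 (array([475.2, 152.2]), array([93.9, 93.8]), 85.34)
drill max z 0.07730515519140278
t 14.2 tcp [0.4592 0.1574 0.2484] closing 0.25 j6 0.08 -> d [0. 0. 0.] twist 0.0000
```

View pics/w7.png

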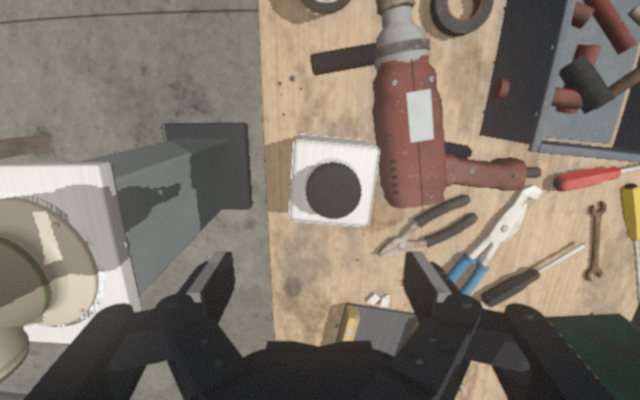

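Call:
move_arm([
  [[1,-0.012,0.04,0.1,0],[1,-0.012,0.04,0.2,0],[1,-0.012,0.04,0.3,0],[1,-0.012,0.04,0.38,0],[1,-0.012,0.04,0.41,0],[1,-0.012,0.04,0.413,0],[1,-0.012,0.04,0.413,0],[0,-0.012,0.04,0.413,0],[0,-0.012,0.04,0.413,0],[0,-0.012,0.04,0.413,0]],
], squeeze=90)

```text
time: 15.2
tool_pos: [0.475, 0.1537, 0.0842]
tcp_rot: [2.214, 2.228, 0.001]
force: [-1.6, 0.0, 5.4]
gripper_width: 0.0537
grasp_force: 93.1
```

Call:
move_arm([
  [[0,0,0,0,0],[0,0,0,0,0],[0,0,0,0,0],[0,0,0,-0.05,0],[0,0,0,-0.1,0],[0,0,0,-0.2,0],[0,0,0,-0.2,0]],
])

```text
time: 15.9
tool_pos: [0.477, 0.154, 0.1674]
tcp_rot: [2.21, 2.224, 0.01]
force: [0.1, 0.4, -5.0]
gripper_width: 0.0538
grasp_force: 96.3
```

Run:
```python
from h import *
s=manip.sense(); print(s["force"],s["gripper_width"],s["grasp_force"])
go([.5542,-.1573,.163],-6.0)
```

```text
[ 0.14117188  0.40751754 -5.01086927] 0.05376171569804433 96.29260802641511
t 15.9 tcp [0.477  0.154  0.1674] closing 0.37 j6 0.07 -> d [-0.7794  0.188   0.0122] twist 0.0177
```

Call:
move_arm([
  [[0,-0.1,0.0,-0.05,0],[0,-0.2,0.03,-0.05,0],[0,-0.3,0.06,-0.05,0.005],[0,-0.4,0.09,-0.05,0.01],[0,-0.5,0.12,-0.05,0.0177],[0,-0.6,0.15,-0.03,0.0177],[0,-0.7,0.18,0,0.0177],[0,-0.779,0.188,0,0.0177],[0,-0.779,0.188,0,0.0177],[0,-0.779,0.188,0,0.0177]],
])

```text
time: 16.9
tool_pos: [0.5516, -0.1575, 0.1619]
tcp_rot: [-2.335, -2.099, 0.001]
force: [-0.2, 0.8, -4.8]
gripper_width: 0.0537
grasp_force: 96.7
```

Run:
```python
from h import *
manip.get_image("wrist")
im,d,m=snap("w8",["tin_center","jig_seat"]); P=cloud("wrist",d,m); s=manip.sense(); t=s["tool_pos"]
near=(abs(P[...,0]-.55)<.13)&(abs(P[...,1]+.165)<.13)&(d>0)
k=near&(P[...,2]>.032)&(P[...,2]<.045)
n,l,st,_=cv2.connectedComponentsWithStats(k.astype(np.uint8))
for i in range(1,n):
    if st[i,4]>150: q=P[l==i]; print("fence",len(q),np.median(q[:,2]),rect(q[:,:2]))
k=near&(abs(P[...,2]-t[2]+.0042)<.006)
n,l,st,_=cv2.connectedComponentsWithStats(k.astype(np.uint8))
for i in range(1,n):
    if st[i,4]>150: q=P[l==i]; print("shoulder",len(q),np.median(q[:,2]),rect(q[:,:2]),st[i])
print(s["force"],R.from_rotvec(s["tcp_rot"]).as_matrix()[:,2]); go()
```

```text
tin_center 0.62 [231. 145. 180. 176.] [ 0.5561 -0.1325  0.1876]
jig_seat 0.92 [249.  89. 158.  85.] [ 0.5672 -0.1037  0.008 ]
fence 1161 0.03756585181445721 (array([507.5, -89.1]), array([61.6, 17.4]), 78.48)
fence 1234 0.03766252689616198 (array([ 622.4, -111.9]), array([63.9, 17.2]), 80.46)
shoulder 10294 0.15657632082273404 (array([ 554.3, -139.6]), array([56.7, 94.1]), 79.33) [  233   163   176    98 10294]
shoulder 219 0.15573003080670356 (array([ 581.3, -204.5]), array([19.3, 12.7]), 53.57) [356 300  24  22 219]
[-0.22857992  0.22162672 -3.73617673] [-2.19815960e-04  2.74777459e-04 -9.99999938e-01]
t 17.1 tcp [ 0.552  -0.1563  0.1631] closing -5.94 j6 -0.38 -> d [0. 0. 0.] twist 0.0000
```

View pics/w8.png

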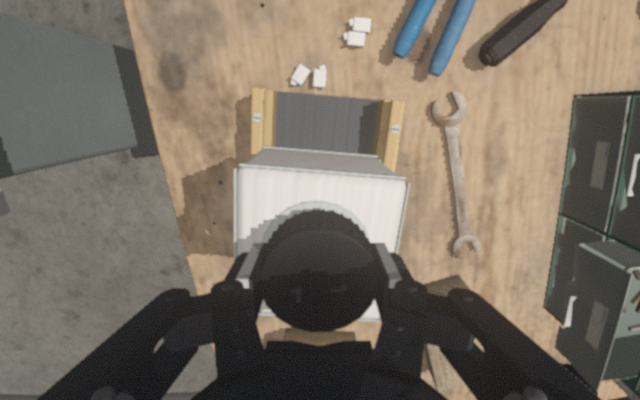

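Call:
move_arm([
  [[0,-0.0005,0.007,0.03,0],[0,-0.0005,0.007,0.07,0],[0,-0.0005,0.007,0.095,0],[0,-0.0005,0.007,0.11,0],[0,-0.0005,0.007,0.125,0],[0,-0.0005,0.007,0.14,0],[0,-0.0005,0.007,0.155,0],[0,-0.0005,0.007,0.165,0],[0,-0.0005,0.007,0.172,0],[0,-0.0005,0.007,0.174,0]],
])

```text
time: 18.1
tool_pos: [0.5549, -0.1579, 0.0933]
tcp_rot: [-2.335, -2.102, 0.0]
force: [-0.3, -0.7, -4.7]
gripper_width: 0.0534
grasp_force: 96.8
```

Run:
```python
from h import *
s=manip.sense(); print(s["force"],s["ft_torque"],s["grasp_force"]); go()
```

```text
[-0.27645131 -0.67643232 -4.65068229] [-0.02617254 -0.05535236 -0.02215498] 96.80065054446459
t 18.1 tcp [ 0.5549 -0.1579  0.0933] closing -6.02 j6 -0.38 -> d [0. 0. 0.] twist 0.0000
```

Call:
move_arm([
  [[0,0,0,0.002,0],[0,0,0,0.004,0],[0,0,0,0.004,0],[0,0,0,0.004,0]],
])

```text
time: 18.5
tool_pos: [0.555, -0.1579, 0.0929]
tcp_rot: [2.334, 2.101, 0.0]
force: [-4.8, 1.7, 4.9]
gripper_width: 0.0532
grasp_force: 98.0
```

Call:
move_arm([
  [[0,0,0,-0.0003,-0.012],[0,0,0,-0.0006,-0.026],[0,0,0,-0.0009,-0.04],[0,0,0,-0.0012,-0.055],[0,0,0,-0.0015,-0.07],[0,0,0,-0.0018,-0.085],[0,0,0,-0.0021,-0.1],[0,0,0,-0.0024,-0.114],[0,0,0,-0.0027,-0.128],[0,0,0,-0.003,-0.139]],
])

```text
time: 19.5
tool_pos: [0.5547, -0.1582, 0.0944]
tcp_rot: [1.222, 2.893, -0.001]
force: [-7.4, 0.3, 11.8]
gripper_width: 0.0538
grasp_force: 98.5
```

Run:
```python
from h import *
im,d,m=snap("w9",["tin_center","cap_center"]); s=manip.sense(); P=cloud("wrist",d,m)
print(s["force"],s["ft_torque"],s["grasp_force"]); go()
near=(abs(P[...,0]-.55)<.08)&(abs(P[...,1]+.157)<.08)&(d>0)&(abs(P[...,2]-.0868)<.004)
n,l,st,_=cv2.connectedComponentsWithStats(near.astype(np.uint8))
for i in range(1,n):
    if st[i,4]>400: q=P[l==i]; print("shoulder",len(q),np.median(q[:,2]),rect(q[:,:2]),st[i])
```

```text
tin_center 0.74 [203. 125. 220. 212.] [ 0.5358 -0.1415  0.1202]
cap_center 0.66 [259. 208. 119. 122.] [ 0.5511 -0.1533  0.1199]
[-3.65484785  3.19624869  8.88144625] [0.17155383 0.66751591 0.07931398] 98.07254942134023
t 19.6 tcp [ 0.5552 -0.1581  0.0946] closing 44.06 j6 -1.25 -> d [0. 0. 0.] twist 0.0000
shoulder 10776 0.08782373798568935 (array([ 555.1, -160.4]), array([93.6, 93.8]), 82.6) [  204   137   220   135 10776]
```

View pics/w9.png

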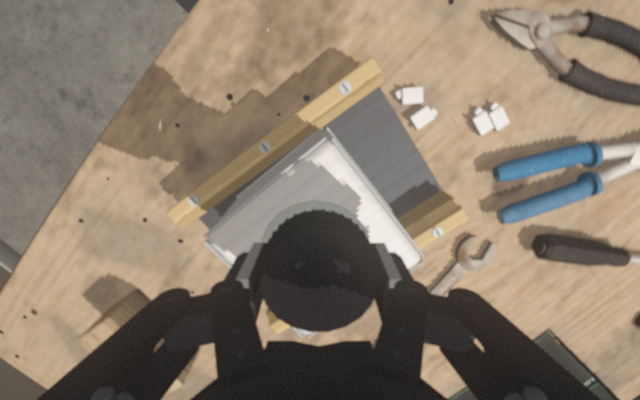

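Call:
move_arm([
  [[0,0,0,-0.0005,-0.012],[0,0,0,-0.001,-0.026],[0,0,0,-0.0012,-0.04],[0,0,0,-0.0015,-0.05],[0,0,0,-0.0015,-0.05],[0,0,0,-0.0015,-0.05]],
])

```text
time: 20.25
tool_pos: [0.555, -0.1585, 0.0945]
tcp_rot: [0.762, 3.047, -0.002]
force: [-5.0, -3.1, 6.5]
gripper_width: 0.0536
grasp_force: 97.7
```

Run:
```python
from h import *
s=manip.sense(); print(s["force"],s["ft_torque"],s["grasp_force"]); go()
```

```text
[-4.95591487 -3.05331957  6.53316994] [-0.44545913  0.80327495 -0.04020097] 97.69100731238723
t 20.2 tcp [ 0.555  -0.1585  0.0945] closing 61.92 j6 -1.56 -> d [0. 0. 0.] twist 0.0000
```

Call:
move_arm([
  [[0,0,0,-0.005,0],[0,0,0,-0.01,0],[0,0,0,-0.015,0],[0,0,0,-0.015,0]],
])

```text
time: 20.65
tool_pos: [0.5551, -0.1579, 0.0999]
tcp_rot: [0.76, 3.048, -0.0]
force: [-1.1, -1.2, -1.1]
gripper_width: 0.0536
grasp_force: 97.2
```

Call:
move_arm([
  [[0,0,0,-0.015,0],[0,0,0,-0.03,0],[0,0,0,-0.045,0],[0,0,0,-0.06,0],[0,0,0,-0.075,0],[0,0,0,-0.085,0],[0,0,0,-0.085,0],[0,0,0,-0.085,0],[0,0,0,-0.085,0]],
])

```text
time: 21.55
tool_pos: [0.5549, -0.1578, 0.1334]
tcp_rot: [-0.759, -3.048, -0.0]
force: [0.7, 0.4, -1.0]
gripper_width: 0.0534
grasp_force: 97.1
```

Run:
```python
from h import *
im,d,m=snap("w10"); im2,_=manip.get_image("scene"); s=manip.sense(); P=cloud("wrist",d,m)
print(s["force"],s["grasp_force"]); go()
near=(abs(P[...,0]-.55)<.08)&(abs(P[...,1]+.157)<.08)&(d>0)
for z in(.0868,):
  n,l,st,_=cv2.connectedComponentsWithStats((near&(abs(P[...,2]-z)<.004)).astype(np.uint8))
  for i in range(1,n):
    if st[i,4]>400: q=P[l==i]; print("shoulder",len(q),np.median(q[:,2]),rect(q[:,:2]))
q=P[near&(P[...,2]>.14)&(P[...,2]<.18)]; print("cap top z",np.percentile(q[:,2],[10,50,90]))
a=cv2.resize(im2[150:270,240:440],(600,360)); b=cv2.resize(im,(384,240)); c=np.zeros((600,600,3),np.uint8); c[:360]=a; c[360:,:384]=b; save(c,"pics/end.png")
```

```text
[ 0.08152437 -1.20406613 -1.32241251] 97.12227003648877
t 21.6 tcp [ 0.5549 -0.1579  0.1334] closing 62.02 j6 -1.56 -> d [0. 0. 0.] twist 0.0000
shoulder 9190 0.08691739748413656 (array([ 551.7, -159.5]), array([94.2, 87.9]), 81.62)
cap top z [0.15236976 0.15890225 0.16693438]
```

View pics/end.png

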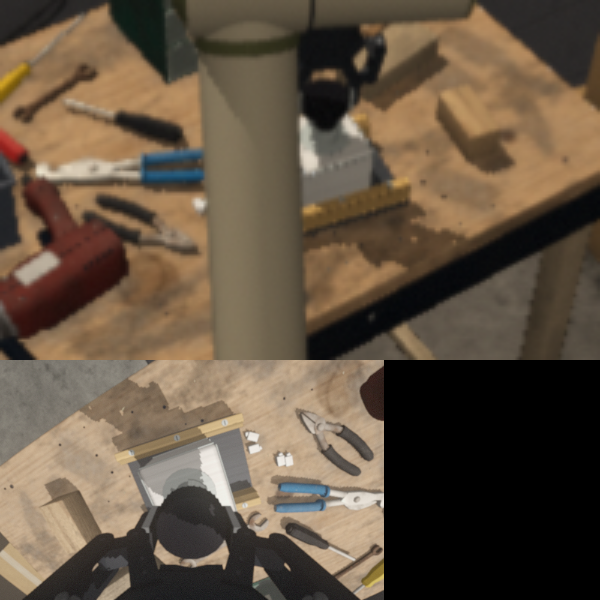

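The picture shows the tin seated in the jig, with its shoulder about 87 mm above the bench. The cap is held about 23 mm above the mouth, the chips are on the bench off the plate end, and the scraper block is clear of the jig.

```bash
python3 -c "
from station import manip
print(manip.close_job())"
```

```text
the job is handed in; nothing more can be done
None
```

The job is handed in after 21.6 s of robot time: the chips are off the plate, the scraper block is on the bench clear of the jig, the tin stands in the jig, and the cap (unscrewed about 65°) is held about 23 mm above its mouth.

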